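# Set the edge burnisher to its fast range and unlock its power toggle

### The job

Get the bench edge burnisher ready to run fast. While it is still switched off, push the flush slide switch on its sloping panel by its ridge across to the right-hand, two-bar side until it clicks home; then pull the locking power toggle outward, flip it up and let it drop back into its lock. Do not disturb the jar, the pattern weight or the wooden block standing by.

Things in the scene. Friction and masses are not known exactly. Their poses are not given: they have to be found in the camera images.
- machine: the grey bench edge burnisher, bolted down: console 235 (x) by 240 (y) mm, origin under its middle at table height; x points from its front (robot's side) to its back, y to its left seen from the front, z up. At its front a panel slopes up and back at 35 degrees to the table: 130 mm long up the slope, 240 mm wide, lower edge 45 mm, upper edge 120 mm above the table
- motor_mid (a point): centre of the motor drum lying across the console: 100 mm diameter, 230 mm long, axis along the machine's y. It overhangs the panel's top, to 9 mm short of the switches horizontally, so a hand cannot come straight down on them: point it squarely into the panel, about 35 degrees from vertical. On its shaft a wooden burnisher (52 mm thick) reaches 230 mm left, a cork wheel (84 mm) 180 mm right
- panel_mid (a point): centre of the panel's surface; x axis points up the slope (away from the robot), y to the left, z straight out of the panel. The slide switch lies 65 mm to the left of it (+y), the toggle 70 mm to the right (-y)
- ridge (a point): centre of the top of the slide switch's ridge; same axes as panel_mid. The light grey slider (28 mm up the slope by 54 mm sideways) lies flush with the panel in a dark window with a dark frame 92 mm long; the ridge across it is 26 mm long up the slope, 10 mm wide sideways (y) and stands 11 mm above the slider, its top 13 mm above the panel surface
- slide (a joint): travel of the slide switch in m, along the -y direction of panel_mid: 0 = left end (one-bar mark, slow), 0.018 = right end (two-bar mark, fast). A sprung detent pushes it to the nearer end: past about 0.010 it snaps home by itself; pushing it over takes about 6 N
- pivot (a point): pivot of the power toggle, 4 mm out from the panel surface; fixed; same axes as panel_mid. The toggle swings up and down the slope about the y axis through this point
- bat_grip (a point): middle of the steel toggle bat's flared grip end, on the bat's centre line, 54 mm from the pivot (up to 64 mm when pulled); z axis points outward along the bat. The grip end is round, 12 to 15 mm in diameter, from 40 to 70 mm from the pivot; near the panel it has a thin neck and a cross pin 30 mm long behind two small steel lands, up to 23 mm above the panel
- toggle (a joint): swing of the toggle in rad: 0 = down, off (leaning 22 degrees down the slope from the panel's normal), 0.768 = up, on (22 degrees up the slope). The cross pin behind the lands locks it at both ends while the bat is in. With play it may rest up to 0.05 rad short of an end
- bat (a joint): how far the bat is pulled outward along its own axis, in m: 0 = in (locked), 0.010 = fully out. A spring pulls it back in with 4 to 7.5 N; it must be out by more than about 0.007 to pass the lands, and drops in by itself when let go at either end
- jar_mid (a point): centre of a closed round amber glass jar with white cap, 64 mm in diameter, 70 mm tall; leave alone
- weight_mid (a point): centre of a dark round steel pattern weight with a knob, 72 mm in diameter, 68 mm tall; leave alone
- slicker_mid (a point): centre of a wooden slicker block lying flat, 170 by 45 by 18 mm; leave alone

How it is judged (in metres and radians):
On the way, in this order (a step that is already met when the one before it is completed fails the run):
1. the slide switch is home at its right-hand end while the toggle is still down (value of joint slide above 0.0155 m and value of joint toggle below 0.15 rad), for 0.2 s.
2. the toggle bat is pulled out and up past its lock (value of joint toggle above 0.6 rad), for 0.1 s.
At the end, for the whole second after the job is handed in: the slide switch within 2.5 mm of its right-hand end, the toggle up within 0.12 rad of its end, and the bat dropped back in to within 3 mm (value of joint slide above 0.0155 m and value of joint toggle above 0.65 rad and value of joint bat below 0.003 m); the robot touches nothing.
It fails at once if the jar, the weight or the wooden block is moved more than 20 mm (distance of any of jar_mid, weight_mid, slicker_mid from where it was at the start of the episode above 0.02 m).
It also fails if it takes over 48 s, if anything falls off the work surface, if the arm or the gripper's body presses on something with over 40 N, if the wrist force passes 120 N, or if a joint passes its speed limit or range.

### The arm

A 6-joint arm with a two-finger parallel gripper is mounted at the origin on the work surface. World frame = base frame: x ahead of the robot, y to its left, z up, the work surface at z = 0. Lengths are in mm, angles in degrees, forces in N, time in s.
With the tool pointing down it reaches from about 300 to 850 mm from the base axis. Payload 4.2 kg.
Tool frame: the origin (TCP) lies at the very end of the fingers, on their centre line; the grasp point (between the pads) lies 19 mm behind it; z points along the fingers, x is the direction in which the jaws open and shut, and the axes are right-handed (so a half turn about z gives the same grasp; the last joint's range is limited). The gripper opens to 91 mm and grips with 3 to 60 N. Pads are 32 mm wide; open, the fingers measure 118 mm over their backs; the gripper's body (76 mm by 178 mm) begins 60 mm behind the grasp point.
Start: joints at [-70.015, 18.312, 89.639, -0, 72.044, -1.146], TCP at [207.29, -536.353, 213.976] pointing down, gripper open.
Joint ranges: [-177.97, 177.97], [-48.28, 115.42], [12.27, 149.76], [-77.06, 257.06], [2.81, 150.46], [-146.56, 146.56]. Speed limits (degrees/s): [147.25, 147.25, 180, 180, 180, 180].

### API

Orientations are given as [roll, pitch, yaw] about the fixed x, y, z axes, in that order (R = Rz(yaw) Ry(pitch) Rx(roll)).
In Python, from workcell import env gives the robot as it stands.
- The arm moves only by the tool servo_tool, never from a script. Its argument "plan" is a list of rows, each a list of 3 entries, a list of its own where there are three numbers: the turn, a rotation vector about the tool's x, y, z in degrees, then the shift along the tool's x, y, z in mm, then the finger opening in mm, from 0 to 91.2. In form: [[[ax, ay, az], [dx, dy, dz], claw], ...]. A call has exactly 10 rows; each row shifts and turns the pose as measured when the row begins, along the tool's axes as they then stand; what a row does not reach is not made up. A row lasts 1/8 s, in which the tool goes at most 62.5 mm and 10.7 degrees, less where a joint would pass 70% of its speed; a pose out of reach is approached as far as the arm can. A call with a gripper value outside its range is refused whole. The fingers move at their own pace and stop on an object; "squeeze" is the grip in N (left out, the last holds). Time passes only in rows, so rows that do not move let the fingers close, or fill a call up. It gives the time, the measured TCP pose, the force and the opening at its end, in the units of the state.
- env.state(): the state, without advancing time (a new reading comes with each control period).
- env.grab_frame(name): name is "scene" or "top" or "wrist"; returns a dict with "pixels" (480x640x3 uint8, red, green, blue), "intrinsics" (3x3 intrinsics, pixels), "distortion" ([k1, k2, p1, p2, k3] as OpenCV has them; the pictures are not rectified), "eye" and "attitude" of the camera in the world. Camera axes: x right, y up, looking along -z (the intrinsics and any distortion apply to the point x, -y, -z); pixel columns grow to the right and rows downward; lengths in mm; the calibration is good to about 2 mm. A picture is of the moment at which its call begins. There is no depth.
- env.job_done(): hands the job in, once; it reports no verdict.
The state is a dict: "time_s": time; "qpos": joint angles; "qvel": joint speeds; "effort": joint torques, N m; "ee_pos": TCP position; "ee_rot": TCP orientation; "force": force on the tool from outside, world axes, zero at the start; "torque": the same for the moment, N m; "gripper_width": finger opening in mm.
Only numpy, scipy, OpenCV 4.12 (cv2) and the standard library are available. Lean on these libraries where they do the work, as an engineer would, in place of code of your own. Each camera call takes 0.05 s, during which the arm holds its last target.

## Working session

There is one attempt and no reset: what is moved stays moved. The work goes in short steps, Python scripts to look and compute and a tool call to move; the robot and the scene stay as the last step left them, time stands still between calls to the robot, and variables do not carry over. Pictures are saved under pics/ and viewed, and the job is handed in when it is done.

Besides the shell and the picture viewer there is one more tool, called after "Emit:" by a JSON object that holds its "op" and its "data". servo_tool: Moves the arm, as the interface text tells. Its arguments: {"type":"object","properties":{"plan":{"type":"array"},"squeeze":{"type":"number"}},"required":["plan"]}

```bash
ls; mkdir -p pics
python3 - <<'E'
from workcell import env
import cv2
s=env.state(); print(s)
for n in ["scene","top","wrist"]:
    f=env.grab_frame(n); cv2.imwrite(f"pics/a_{n}.png",f["pixels"][:,:,::-1]); print(n,f["intrinsics"],f["distortion"],f["eye"],f["attitude"])
E
```

```text
pics
{'time_s': 0.0, 'qpos': array([-7.00139811e+01,  1.83530960e+01,  8.97054140e+01,  2.22332692e-04,
        7.20426049e+01, -1.14752054e+00]), 'qvel': array([ 0.05426474, -0.05409957, -0.00597849,  0.11920658, -0.08265825,
        0.03494137]), 'effort': array([ 7.39522766e-04, -4.12462771e+01, -2.31974727e+01,  7.27389241e-02,
        4.58810362e-02, -1.67988305e-04]), 'ee_pos': array([ 207.13188987, -535.8726241 ,  213.11240528]), 'ee_rot': array([-1.79997764e+02,  1.01090322e-01, -6.88665273e+01]), 'force': array([-0.35386884,  0.64811956,  0.14791596]), 'torque': array([ 0.01699582,  0.03621042, -0.03051739]), 'gripper_width': 90.97368342653117}
scene [[541.28864556   0.         324.02185907]
 [  0.         541.28864556 241.72329948]
 [  0.           0.           1.        ]] [-0.10459335  0.          0.          0.          0.        ] [594.51340081 822.77727297 815.03314675] [ 4.88021959e+01 -3.02814822e-02  1.77448958e+02]
top [[622.64390343   0.         312.48589221]
 [  0.         622.64390343 241.72765227]
 [  0.           0.           1.        ]] [-0.14041197  0.          0.          0.          0.        ] [ 306.40856228    9.768619   1428.73033883] [ 10.56627275   0.9644226  -91.55715835]
wrist [[359.89814971   0.         318.60020259]
 [  0.         359.89814971 230.61871623]
 [  0.           0.           1.        ]] [-0.03433054  0.          0.          0.          0.        ] [ 278.40873221 -508.04271104  383.92839104] [-15.48744931   0.08679185 -68.80095267]
```

View pics/a_scene.png

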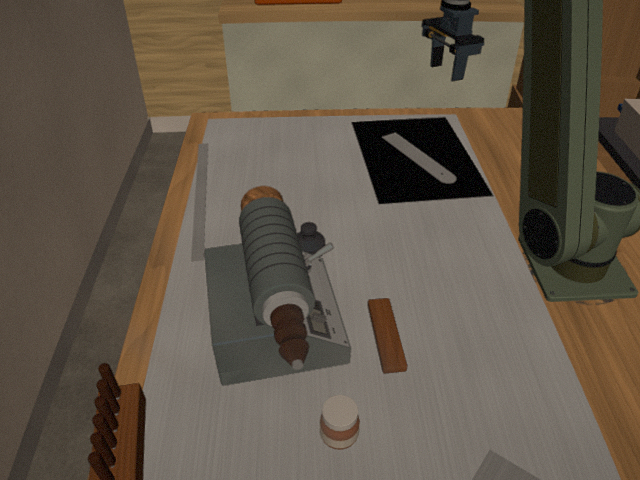

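View pics/a_top.png

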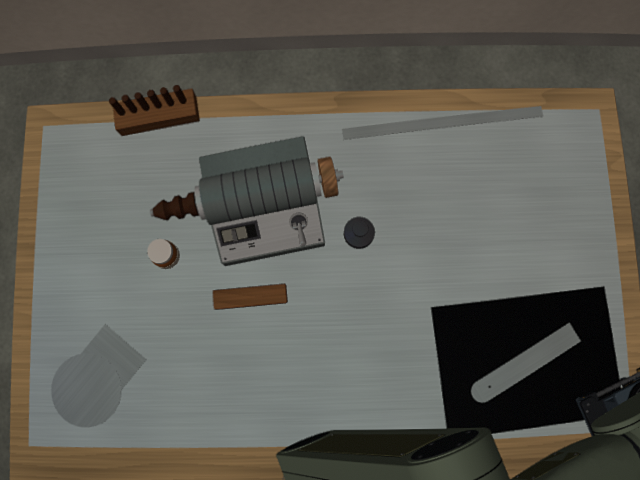

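View pics/a_wrist.png

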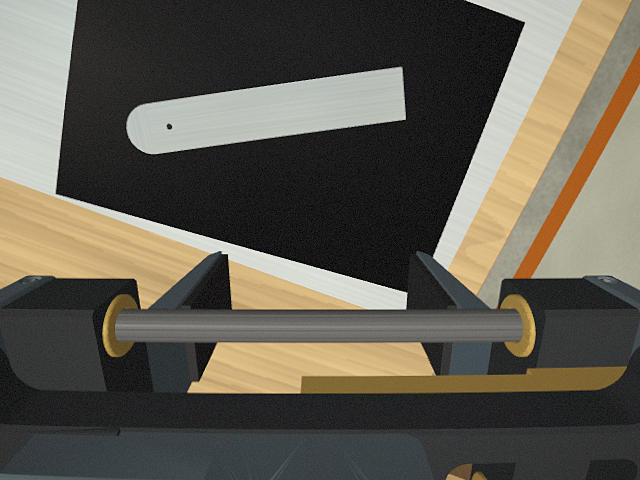

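The top view shows the machine around (262,200), with the slide window near (240,233), the toggle near (300,230), the jar at (163,253), the weight at (360,232) and the slicker at (250,297). I'll zoom in for the corners.

Run:
```python
import cv2
a=cv2.imread("pics/a_top.png"); cv2.imwrite("pics/b_top.png",cv2.resize(a[125:275,180:350],None,fx=4.5,fy=4,interpolation=cv2.INTER_CUBIC))
a=cv2.imread("pics/a_scene.png"); cv2.imwrite("pics/b_scene.png",cv2.resize(a[220:400,190:390],None,fx=4,fy=3.33,interpolation=cv2.INTER_CUBIC))
```

```text
(no output)
```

View pics/b_top.png

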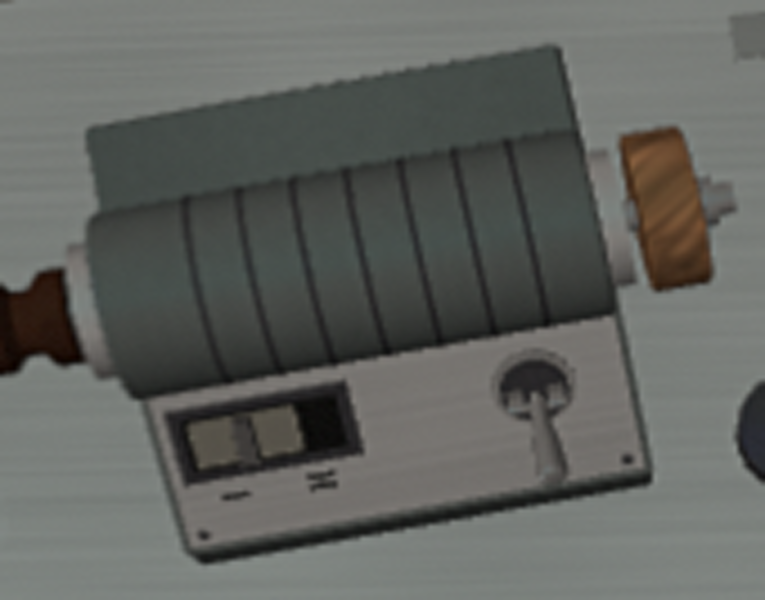

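View pics/b_scene.png

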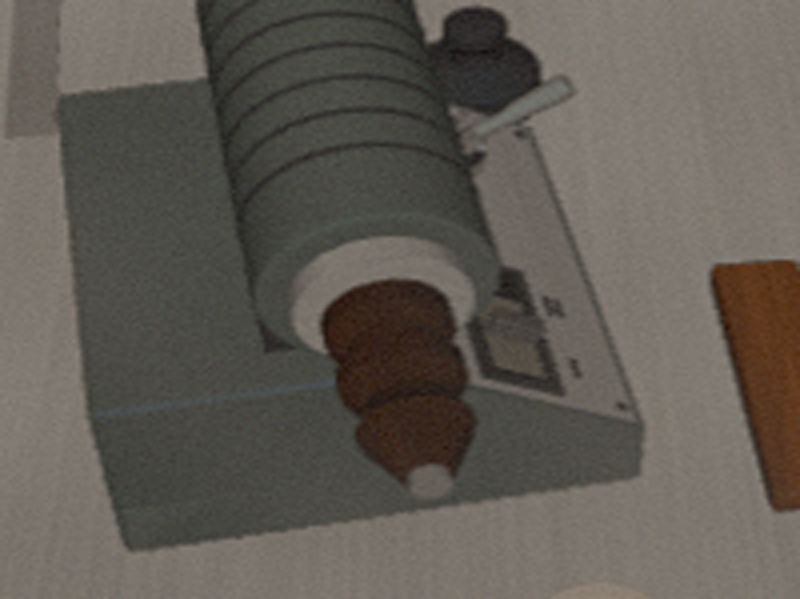

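```bash
cat > h.py <<'E'
import numpy as np, cv2
from scipy.spatial.transform import Rotation as R
from scipy.optimize import least_squares
def rot(e): return R.from_euler('xyz',e,degrees=True)
def proj(cam,P):
    P=np.atleast_2d(P); c=rot(cam['attitude']).inv().apply(P-np.array(cam['eye']))*[1,-1,-1]
    return cv2.projectPoints(c,np.zeros(3),np.zeros(3),np.array(cam['intrinsics']),np.array(cam['distortion']))[0][:,0]
def ray(cam,uv):
    n=cv2.undistortPoints(np.array([[uv]],float),np.array(cam['intrinsics']),np.array(cam['distortion']))[0,0]
    return np.array(cam['eye']),rot(cam['attitude']).apply([n[0],-n[1],-1])
th=np.radians(35)
def panel(px,py,pz):  # panel_mid -> machine
    return np.array([-117.5+65*np.cos(th)+px*np.cos(th)-pz*np.sin(th),py,45+65*np.sin(th)+px*np.sin(th)+pz*np.cos(th)])
def world(m,pose):
    return R.from_euler('z',pose[2],degrees=True).apply(np.atleast_2d(m))+[pose[0],pose[1],0]
E
python3 - <<'E'
from h import *
from workcell import env
import pickle
C={n:env.grab_frame(n) for n in ["scene","top"]}
pickle.dump({n:{k:v for k,v in c.items() if k!='pixels'} for n,c in C.items()},open('cams.pkl','wb'))
z=lambda p:(p[0]/4.5+180,p[1]/4+125)
zs=lambda p:(p[0]/4+190,p[1]/3.333+220)
obs=[('top',[-117.5,120,45],z((186,549))),('top',[-117.5,-120,45],z((650,475))),('top',[117.5,120,120],z((88,128))),('top',[117.5,-120,120],z((558,45))),
('top',panel(0,65+46,0),None),('top',panel(0,65,0),z((264,433))),
('scene',[-117.5,120,45],zs((640,423))),('scene',[-117.5,120,0],zs((640,478))),('scene',[117.5,120,0],zs((130,550))),('scene',[117.5,120,120],zs((92,415))),('scene',[117.5,-120,120],zs((60,97)))]
obs=[o for o in obs if o[2]]
def f(p): return np.concatenate([(proj(C[c],world(m,p))[0]-uv) for c,m,uv in obs])
for sel in (None,'top','scene'):
    o2=[o for o in obs if sel in (None,o[0])]
    g=lambda p: np.concatenate([(proj(C[c],world(m,p))[0]-uv) for c,m,uv in o2])
    s=least_squares(g,[550,100,0],loss='soft_l1'); print(sel,s.x.round(2)); print(g(s.x).reshape(-1,2).round(1).tolist())
E
```

```text
None [655.02 134.25   9.7 ]
[[0.2, 2.3], [1.3, 0.1], [-0.9, -0.3], [0.8, -0.7], [0.5, 0.6], [1.6, 1.6], [0.7, 0.3], [-0.9, 1.4], [-1.0, -0.4], [-0.7, -1.8]]
top [655.7  135.04   9.35]
[[-0.5, 1.7], [0.7, 0.1], [-1.0, -1.0], [0.8, -0.7], [-0.1, 0.2]]
scene [655.05 133.13  10.01]
[[1.8, 0.8], [0.9, -0.5], [-0.4, 1.1], [-0.5, -0.7], [-0.9, -1.9]]
```

```bash
cat >> h.py <<'E'
POSE=[655.1,134.2,9.6]
def pw(px,py,pz): return world(panel(px,py,pz),POSE)[0]
def toolR(tilt): # tilt from vertical (deg): 35 = square to panel; tool x=-ym, y downslope
    t=np.radians(tilt); z=np.array([np.sin(t),0,-np.cos(t)]); y=-np.array([np.cos(t),0,np.sin(t)])
    M=np.column_stack([[0,-1,0],y,z]); return R.from_euler('z',POSE[2],degrees=True)*R.from_matrix(M)
def rows(p0,r0,p1,r1,n):
    "n equal rows from pose to pose, straight line; shifts in the tool axes at row begin"
    rv=(r0.inv()*r1).as_rotvec(); 
    for i in range(n):
        ra=r0*R.from_rotvec(rv*i/n); print((np.degrees(rv)/n).round(2).tolist(), ra.inv().apply((p1-p0)/n).round(1).tolist())
def cur():
    from workcell import env
    s=env.state(); return s['ee_pos'],rot(s['ee_rot']),s
def intool(s_pos,s_rot):
    "current tool position in panel axes (rel panel_mid) + tilt error"
    m=R.from_euler('z',-POSE[2],degrees=True).apply(s_pos-np.array([POSE[0],POSE[1],0]))-panel(0,0,0)
    return np.array([m[0]*np.cos(th)+m[2]*np.sin(th),m[1],-m[0]*np.sin(th)+m[2]*np.cos(th)])
E
python3 - <<'E'
from h import *
p,r,s=cur(); print(pw(0,0,0),pw(0,0,120),toolR(35).as_euler('xyz',degrees=True))
rows(p,r,pw(0,0,120),toolR(35),16)
E
```

```text
[591.74470916 123.48425465  82.28246836] [523.87941797 112.00569984 180.58071368] [-1.45000000e+02 -1.27222187e-14 -8.04000000e+01]
[2.18, 0.22, 0.7] [-30.6, -33.1, 2.1]
[2.18, 0.22, 0.7] [-31.1, -32.6, 3.2]
[2.18, 0.22, 0.7] [-31.5, -32.1, 4.3]
[2.18, 0.22, 0.7] [-31.9, -31.5, 5.4]
[2.18, 0.22, 0.7] [-32.3, -30.9, 6.5]
[2.18, 0.22, 0.7] [-32.7, -30.2, 7.5]
[2.18, 0.22, 0.7] [-33.1, -29.5, 8.5]
[2.18, 0.22, 0.7] [-33.5, -28.8, 9.5]
[2.18, 0.22, 0.7] [-33.8, -28.0, 10.4]
[2.18, 0.22, 0.7] [-34.2, -27.1, 11.4]
[2.18, 0.22, 0.7] [-34.6, -26.3, 12.2]
[2.18, 0.22, 0.7] [-35.0, -25.4, 13.1]
[2.18, 0.22, 0.7] [-35.3, -24.4, 13.9]
[2.18, 0.22, 0.7] [-35.7, -23.5, 14.7]
[2.18, 0.22, 0.7] [-36.0, -22.4, 15.4]
[2.18, 0.22, 0.7] [-36.3, -21.4, 16.1]
```

Emit:
{"op": "servo_tool", "data": {"plan": [[[2.2,0.2,0.7],[-31,-33,2],90],[[2.2,0.2,0.7],[-31,-33,2],90],[[2.2,0.2,0.7],[-31,-32,3],90],[[2.2,0.2,0.7],[-32,-31,4],90],[[2.2,0.2,0.7],[-32,-31,5],90],[[2.2,0.2,0.7],[-33,-30,6],90],[[2.2,0.2,0.7],[-33,-29,7],90],[[2.2,0.2,0.7],[-33,-29,8],90],[[2.2,0.2,0.7],[-34,-28,9],90],[[2.2,0.2,0.7],[-34,-27,10],90]]}}

```text
time_s: 1.5
ee_pos: [408.4, -123.4, 207.5]
ee_rot: [-157.1, -0.6, -76.7]
force: [1.3, -1.0, -1.3]
gripper_width: 90.3
```

Run:
```python
from h import *
p,r,s=cur(); print(s['time_s'],p,s['ee_rot'],s['qpos'])
rows(p,r,pw(0,0,120),toolR(35),8)
```

```text
1.5 [ 408.37436044 -123.39488609  207.46922981] [-157.1427024    -0.57068355  -76.69391182] [-30.24543304  -3.92347053 121.27214758  20.82339178  47.23593299
  34.17468101]
[1.51, 0.16, 0.44] [-25.3, -18.0, 11.0]
[1.51, 0.16, 0.44] [-25.5, -17.5, 11.4]
[1.51, 0.16, 0.44] [-25.7, -17.0, 11.7]
[1.51, 0.16, 0.44] [-25.8, -16.5, 12.1]
[1.51, 0.16, 0.44] [-26.0, -16.0, 12.5]
[1.51, 0.16, 0.44] [-26.2, -15.4, 12.8]
[1.51, 0.16, 0.44] [-26.3, -14.9, 13.1]
[1.51, 0.16, 0.44] [-26.5, -14.3, 13.4]
```

Emit:
{"op": "servo_tool", "data": {"plan": [[[1.5,0.2,0.4],[-25.5,-18,11],90],[[1.5,0.2,0.4],[-25.5,-17.5,11.5],90],[[1.5,0.2,0.4],[-25.5,-17,11.5],90],[[1.5,0.2,0.4],[-26,-16.5,12],90],[[1.5,0.2,0.4],[-26,-16,12.5],90],[[1.5,0.2,0.5],[-26,-15.5,13],90],[[1.5,0.1,0.5],[-26.5,-15,13],90],[[1.5,0.1,0.5],[-26.5,-14,13.5],90],[[0,0,0],[0,0,0],40],[[0,0,0],[0,0,0],40]]}}

```text
time_s: 2.75
ee_pos: [525.0, 123.5, 180.5]
ee_rot: [-144.6, -0.1, -80.2]
force: [-0.1, -0.5, 0.4]
gripper_width: 73.2
```

Run:
```python
from h import *
import pickle
from workcell import env
p,r,s=cur(); print(s['time_s'],p,s['ee_rot'],s['qpos'],intool(p,r))
f=env.grab_frame("wrist"); cv2.imwrite("pics/c_wrist.png",f["pixels"][:,:,::-1]); pickle.dump(f,open('w1.pkl','wb'))
```

```text
2.75 [525.03718376 123.46339617 180.52404958] [-1.44648909e+02 -7.24829421e-02 -8.01583863e+01] [ 13.28812679   3.16836214 124.88831168  -7.13140896  16.76655343
  99.60151738] [  2.46782783  11.10416403 118.20283425]
```

View pics/c_wrist.png

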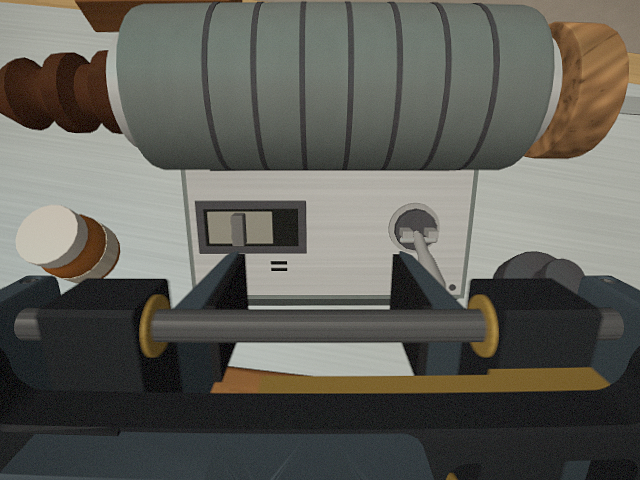

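The wrist view shows the slide ridge at (238,229), the frame spanning (196,200)-(306,254), the toggle pivot near (415,228), and the bat running down to about (437,290). Next I'll refine the machine pose and check the arm's reach margin, since joint 5 is near its limit.

```bash
python3 - <<'E'
import cv2
a=cv2.imread("pics/c_wrist.png"); cv2.imwrite("pics/d.png",cv2.resize(a[160:310,175:485],None,fx=2.58,fy=2.58,interpolation=cv2.INTER_CUBIC))
E
python3 - <<'E'
from h import *
D=[([-70.014,18.353,89.705,0,72.043,-1.148],[207.13,-535.87,213.11],[-179.998,.101,-68.867]),
([-30.245,-3.923,121.272,20.823,47.236,34.175],[408.37,-123.39,207.47],[-157.143,-.571,-76.694]),
([13.288,3.168,124.888,-7.131,16.767,99.602],[525.04,123.46,180.52],[-144.649,-.072,-80.158])]
def wr(q,p):
    a,d,L2,L3,off=p; t2=np.radians(q[1]);ph=np.radians(q[1]+q[2]-90)
    return a+L2*np.sin(t2)+L3*np.cos(ph)+off*np.sin(ph), d+L2*np.cos(t2)-L3*np.sin(ph)+off*np.cos(ph)
def f(x):
    o=[]
    for q,p,e in D:
        w=np.array(p)-x[5]*rot(e).as_matrix()[:,2]; r,z=wr(q,x[:5])
        c,s=np.cos(np.radians(q[0])),np.sin(np.radians(q[0]))
        o+=[w[0]-r*c,w[1]-r*s,w[2]-z]
    return np.array(o+list((x-[0,300,400,400,0,250])*0.001))
s=least_squares(f,[0,300,400,400,0,250]);print(s.x.round(1),f(s.x).round(2)); 
np.save('kin.npy',s.x)
def j5(P,rt):
    w=P-s.x[5]*rt.as_matrix()[:,2]; r=np.hypot(*w[:2])
    g=least_squares(lambda v:np.array(wr([0,v[0],v[1]],s.x[:5]))-[r,w[2]],[10,110])
    ph=np.radians(g.x.sum()-90);q1=np.arctan2(w[1],w[0]); fd=np.array([np.cos(ph)*np.cos(q1),np.cos(ph)*np.sin(q1),-np.sin(ph)])
    return g.x.round(1),np.degrees(np.arccos(fd@rt.as_matrix()[:,2])).round(1)
print('check',j5(np.array(D[2][1]),rot(D[2][2])))
for nm,P in dict(slide=(0,65,6),slidefar=(0,65,60),tog=(-20,-70,40),togup=(20,-70,40)).items():
    for t in (15,25,35,57): print(nm,t,j5(pw(*P),toolR(t)))
E
```

```text
[-31.7 227.  596.5 462.4 -66.9 372.7] [10.8   3.95 -0.37  1.01  1.54  0.69 -3.02 12.46 -0.31 -0.03 -0.07  0.2
  0.06 -0.07  0.12]
check (array([  3.2, 124.9]), np.float64(17.0))
slide 15 (array([ 21.4, 106.2]), np.float64(37.7))
slide 25 (array([ 18.9, 114.5]), np.float64(22.5))
slide 35 (array([ 18.4, 122.4]), np.float64(8.8))
slide 57 (array([ 27.9, 137.3]), np.float64(42.9))
slidefar 15 (array([ 15.8, 107.4]), np.float64(42.1))
slidefar 25 (array([ 12.8, 115.6]), np.float64(27.6))
slidefar 35 (array([ 11.5, 123.6]), np.float64(13.3))
slidefar 57 (array([ 19.4, 139.3]), np.float64(37.3))
tog 15 (array([ 17.1, 110.3]), np.float64(37.8))
tog 25 (array([ 14.4, 118.5]), np.float64(22.5))
tog 35 (array([ 13.6, 126.5]), np.float64(6.7))
tog 57 (array([ 24.1, 142.2]), np.float64(43.5))
togup 15 (array([ 17.9, 105.1]), np.float64(42.1))
togup 25 (array([ 14.8, 113.5]), np.float64(26.9))
togup 35 (array([ 13.5, 121.6]), np.float64(10.8))
togup 57 (array([ 20.9, 137.6]), np.float64(35.9))
```

View pics/d.png

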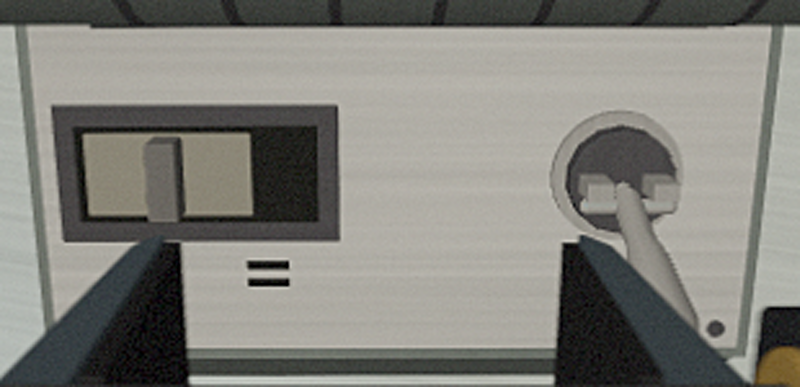

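Run:
```python
from h import *
import pickle,h
f=pickle.load(open('w1.pkl','rb')); print(f['eye'],f['attitude'])
Z=lambda p:np.array([p[0]/2.58+175,p[1]/2.58+160])
T={'frame L mid':(panel(0,111,0),None),'frame R':(panel(0,19,0),None)}
import pickle as pk
C=pk.load(open('cams.pkl','rb')); C['wrist']=f
zt=lambda p:(p[0]/4.5+180,p[1]/4+125); zs=lambda p:(p[0]/4+190,p[1]/3.333+220)
obs=[('top',[-117.5,120,45],zt((186,549))),('top',[-117.5,-120,45],zt((650,475))),('top',[117.5,120,120],zt((88,128))),('top',[117.5,-120,120],zt((558,45))),
('top',panel(0,65,0),zt((264,433))),
('scene',[-117.5,120,45],zs((640,423))),('scene',[-117.5,120,0],zs((640,478))),('scene',[117.5,120,0],zs((130,550))),('scene',[117.5,120,120],zs((92,415))),('scene',[117.5,-120,120],zs((60,97)))]
w=[('wrist',panel(0,111,0),Z((57,173))),('wrist',panel(0,19,0),Z((338.5,173))),('wrist',panel(-65,120,0),Z((49,349))),('wrist',panel(-65,-120,0),Z((744,351)))]
for o2 in (obs+w,w):
    g=lambda p: np.concatenate([(proj(C[c],world(m,p))[0]-uv) for c,m,uv in o2])
    s=least_squares(g,[655,134,9.6],loss='soft_l1'); print(s.x.round(2)); print(g(s.x).reshape(-1,2).round(1)[-4:].tolist())
    h.POSE[:]=list(s.x)
    # back-project features on planes of panel
    def bp(uv,h0):
        o,d=ray(f,uv); n=R.from_euler('z',POSE[2],degrees=True).apply([-np.sin(th),0,np.cos(th)])
        t=((pw(0,0,h0)-o)@n)/(d@n); return intool(o+t*d,None).round(1)
    P=h.POSE
    from h import POSE
    for nm,uv,h0 in [('ridge TL',(146,138),13),('ridge TR',(181,138),13),('ridge BL',(147,222),13),('ridge BR',(184,222),13),('ring L',(551,180),0),('ring R',(685,180),0),('ring T',(620,111),0),('ring B',(618,248),0),('pin L',(585,205),18),('pin R',(675,205),18),('frameL',(57,173),0),('frameR',(338.5,173),0),('bars',(268,274),0),('slider L',(84,175),2),('slider R',(252,175),2)]:
        print(nm,bp(Z(uv),h0))
```

```text
[489.10865854 118.2703141  363.35779328] [ 1.98619822e+01 -7.67872340e-02 -8.00891134e+01]
[656.82 136.78   9.54]
[[0.6, -0.2], [1.4, 0.5], [-0.3, 2.6], [1.3, 3.5]]
ridge TL [14.5 78.6 13. ]
ridge TR [14.5 67.8 13. ]
ridge BL [-12.5  79.8  13. ]
ridge BR [-12.4  68.2  13. ]
ring L [ -1.5 -48.6   0. ]
ring R [ -1.2 -92.2   0. ]
ring T [ 21.4 -69.3  -0. ]
ring B [-24.6 -72.1  -0. ]
pin L [ -4.5 -55.9  18. ]
pin R [ -4.3 -83.5  18. ]
frameL [ -0.2 111.5   0. ]
frameR [ 0.4 20.2  0. ]
bars [-34.5  43.7   0. ]
slider L [ -0.3 102.1   2. ]
slider R [ 0.1 47.9  2. ]
[658.16 138.57  10.14]
[[-0.4, -0.7], [0.4, -1.1], [-0.6, 2.2], [0.6, 0.3]]
ridge TL [13.7 77.8 13. ]
ridge TR [13.7 67.  13. ]
ridge BL [-13.3  79.2  13. ]
ridge BR [-13.3  67.6  13. ]
ring L [ -3.5 -49.7   0. ]
ring R [ -3.7 -93.5   0. ]
ring T [ 19.2 -70.7   0. ]
ring B [-27.  -73.1   0. ]
pin L [ -6.7 -56.9  18. ]
pin R [ -6.8 -84.7  18. ]
frameL [ -0.6 110.7   0. ]
frameR [-1.  19.3  0. ]
bars [-35.7  43.3   0. ]
slider L [ -0.8 101.3   2. ]
slider R [-1.  47.1  2. ]
```

```bash
sed -i 's/^POSE=.*/POSE=[657.0,137.0,9.7]/' h.py
python3 - <<'E'
from h import *
p,r,s=cur(); print(intool(p,r))
rows(p,r,pw(0,74,30),toolR(30),8)
E
```

```text
[  0.70417188   8.62190527 119.60626592]
[-0.67, 0.0, 0.02] [-8.2, 0.1, 11.2]
[-0.67, 0.0, 0.02] [-8.2, 0.0, 11.2]
[-0.67, 0.0, 0.02] [-8.2, -0.1, 11.2]
[-0.67, 0.0, 0.02] [-8.2, -0.2, 11.2]
[-0.67, 0.0, 0.02] [-8.2, -0.4, 11.2]
[-0.67, 0.0, 0.02] [-8.2, -0.5, 11.2]
[-0.67, 0.0, 0.02] [-8.2, -0.6, 11.2]
[-0.67, 0.0, 0.02] [-8.2, -0.8, 11.2]
```

Emit:
{"op": "servo_tool", "data": {"plan": [[[-0.7,0,0],[-8.2,0,11.2],26],[[-0.7,0,0],[-8.2,0,11.2],26],[[-0.7,0,0],[-8.2,-0.1,11.2],26],[[-0.7,0,0],[-8.2,-0.2,11.2],26],[[-0.7,0,0],[-8.2,-0.4,11.2],26],[[-0.7,0,0],[-8.2,-0.5,11.2],26],[[-0.6,0,0],[-8.2,-0.6,11.2],26],[[-0.6,0,0],[-8.2,-0.8,11.2],26],[[0,0,0],[0,0,0],26],[[0,0,0],[0,0,0],26]], "squeeze": 12}}

```text
time_s: 4.05
ee_pos: [566.3, 189.3, 107.1]
ee_rot: [-150.1, -0.1, -81.0]
force: [0.3, -0.5, -0.3]
gripper_width: 26.2
```

Run:
```python
from h import *
import pickle
from workcell import env
p,r,s=cur(); print(s['time_s'],p,s['ee_rot'],s['qpos'],intool(p,r))
rows(p,r,pw(0,74,7),toolR(30),3)
for n in ('wrist',):
  f=env.grab_frame(n); cv2.imwrite("pics/e_wrist.png",f["pixels"][:,:,::-1])
```

```text
4.05 [566.33474945 189.31529527 107.0531694 ] [-1.50103638e+02 -7.68394474e-02 -8.10458962e+01] [ 20.68006956  15.31594802 119.75672456 -20.99862949  16.61004394
 120.35819548] [ 0.85623372 66.84349985 29.63990107]
[0.03, -0.15, -0.2] [-2.4, -0.4, 7.5]
[0.03, -0.15, -0.2] [-2.4, -0.4, 7.5]
[0.03, -0.15, -0.2] [-2.4, -0.4, 7.5]
```

View pics/e_wrist.png

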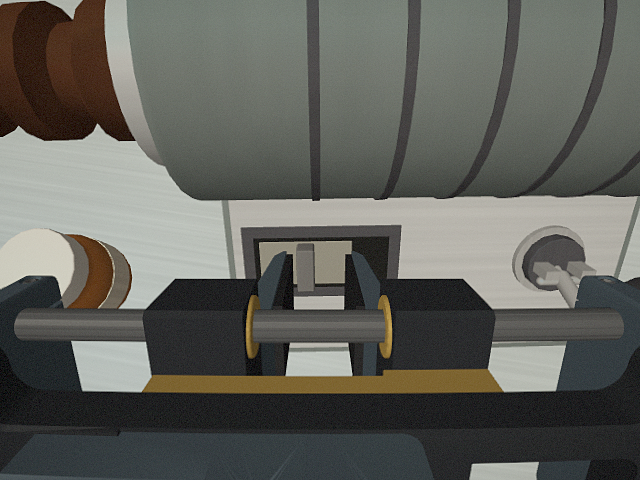

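The ridge top sits at (305,268) between the fingertips at (285,252) and (352,252). The fingers are about 7 mm too far right, so I'll shift left and then descend.

Emit:
{"op": "servo_tool", "data": {"plan": [[[-0.5,0,0],[-3.6,0,0],26],[[-0.5,0,0],[-3.6,0,0],26],[[-0.5,0,0],[0,0,4],26],[[-0.5,0,0],[0,-0.4,4],26],[[0,0,0],[0,-0.4,4],26],[[0,0,0],[0,-0.4,4],26],[[0,0,0],[0,-0.4,4],26],[[0,0,0],[0,0,2],26],[[0,0,0],[0,0,0],26],[[0,0,0],[0,0,0],26]]}}

```text
time_s: 5.35
ee_pos: [577.4, 198.3, 87.6]
ee_rot: [-152.2, -0.1, -81.1]
force: [1.2, -0.3, 0.5]
gripper_width: 25.9
```

Run:
```python
from h import *
from workcell import env
p,r,s=cur(); print(s['time_s'],p,s['ee_rot'],s['qpos'],intool(p,r),s['force'])
rows(p,r,pw(0,74,7),toolR(28),1)
f=env.grab_frame('wrist'); cv2.imwrite("pics/f_wrist.png",f["pixels"][:,:,::-1])
```

```text
5.35 [577.42187854 198.3140915   87.56668966] [-1.52210513e+02 -6.57686423e-02 -8.10842920e+01] [ 20.97594027  18.30218101 117.73526541 -18.98105304  17.61080426
 118.82492104] [-0.12654952 73.84558101  6.53945401] [ 1.18199399 -0.2821877   0.5245036 ]
[0.21, -0.43, -0.66] [-0.2, -0.1, -0.5]
```

View pics/f_wrist.png

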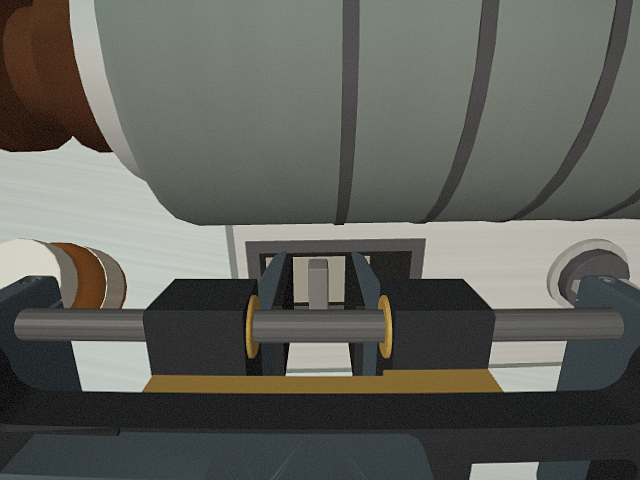

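The ridge at (317,285) is centred between the fingers. I'll close on it and push right.

Emit:
{"op": "servo_tool", "data": {"plan": [[[0,0,0],[0,0,0],6],[[0,0,0],[0,0,0],6],[[0,0,0],[0,0,0],6],[[0,0,0],[2.5,0,0],6],[[0,0,0],[3,0,0],6],[[0,0,0],[3,0,0],6],[[0,0,0],[3,0,0],6],[[0,0,0],[3,0,0],6],[[0,0,0],[3,0,0],6],[[0,0,0],[0,0,0],6]], "squeeze": 15}}

```text
time_s: 6.65
ee_pos: [580.5, 180.8, 87.9]
ee_rot: [-152.1, -0.1, -81.0]
force: [0.1, 2.1, -0.9]
gripper_width: 10.3
```

Run:
```python
from h import *
from workcell import env
p,r,s=cur(); print(s['time_s'],p,s['ee_rot'],s['qpos'],intool(p,r),s['force'],s['gripper_width'])
f=env.grab_frame('wrist'); cv2.imwrite("pics/g_wrist.png",f["pixels"][:,:,::-1])
```

```text
6.65 [580.49133423 180.75980065  87.85162371] [-1.52130896e+02 -5.75836656e-02 -8.09531929e+01] [ 18.72644473  18.00156967 118.22630854 -15.90373271  16.85939942
 113.80108868] [ 0.09247086 56.02508493  6.73393453] [ 0.05102165  2.11516296 -0.909474  ] 10.25315751890568
```

View pics/g_wrist.png

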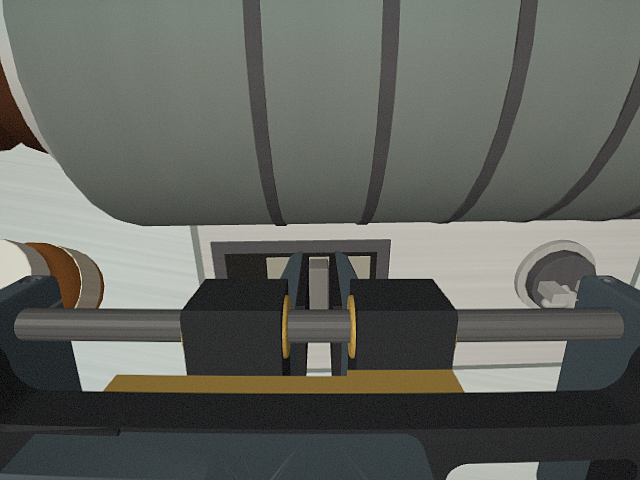

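The window's dark gap is now on the left at (245,265). I'll release and back off.

Emit:
{"op": "servo_tool", "data": {"plan": [[[0,0,0],[0,0,0],30],[[0,0,0],[0,0,0],30],[[0,0,0],[0,0,-5],30],[[0,0,0],[0,0,-10],30],[[0,0,0],[0,0,-15],30],[[0,0,0],[8,0,-20],30],[[0,0,0],[10,0,-20],30],[[0,0,0],[10,0,-15],30],[[0,0,0],[10,0,-10],30],[[0,0,0],[0,0,0],30]]}}

```text
time_s: 7.95
ee_pos: [539.1, 136.4, 181.1]
ee_rot: [-151.8, 0.1, -80.9]
force: [-0.2, -0.1, 0.3]
gripper_width: 29.9
```

Run:
```python
from h import *
import pickle
from workcell import env
p,r,s=cur(); print(s['time_s'],p,s['ee_rot'],s['qpos'],intool(p,r),s['force'],s['gripper_width'])
f=env.grab_frame('wrist'); cv2.imwrite("pics/h_wrist.png",f["pixels"][:,:,::-1]); pickle.dump(f,open('w2.pkl','wb'))
cv2.imwrite("pics/h_zoom.png",cv2.resize(f["pixels"][150:330,150:470,::-1],None,fx=2.5,fy=2.5,interpolation=cv2.INTER_CUBIC))
# predicted pixels
def bat(d,ang): a=np.radians(ang); return pw(d*np.sin(a),-70,4+d*np.cos(a))
print(proj(f,[pw(0,56,13),pw(0,19,0),pw(0,111,0),bat(0,-22),bat(40,-22),bat(54,-22),bat(70,-22)]).round(0).tolist())
```

```text
7.95 [539.06614739 136.37859214 181.09802111] [-1.51781962e+02  9.02524737e-02 -8.08681773e+01] [ 14.49245424   6.26286063 117.32792638  -5.16411823  28.38645343
  99.31498125] [ 14.00258814  19.25807778 110.826798  ] [-0.16178549 -0.07476864  0.29759049] 29.866291077026922
[[272.0, 236.0], [320.0, 229.0], [207.0, 230.0], [430.0, 230.0], [443.0, 269.0], [448.0, 284.0], [454.0, 303.0]]
```

View pics/h_wrist.png

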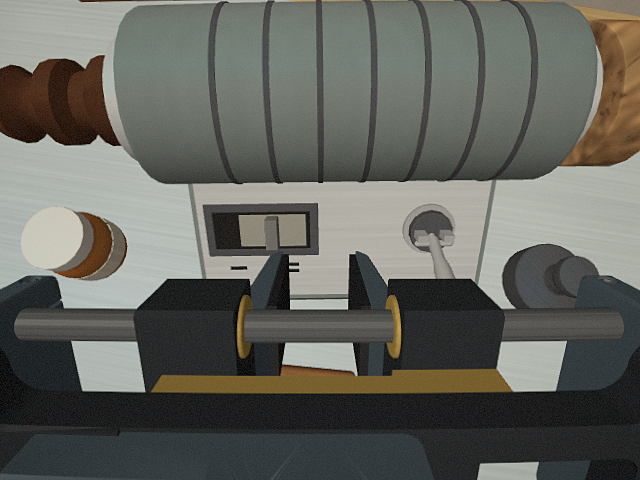

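The slide sits at the right end: the ridge is at (271,234) against a predicted (272,236). The bat runs from (430,235) to (447,280), which also matches the prediction. Next is the approach to the bat.

```bash
cat >> h.py <<'E'
def tcp_for(d,ang,tilt,y=-70):
    "TCP so that the grasp point is on the bat at d mm, bat angle ang, tool tilt"
    a=np.radians(ang); b=np.radians(35-tilt); g=np.array([d*np.sin(a),y,4+d*np.cos(a)])
    t=g+19*np.array([-np.sin(b),0,-np.cos(b)]); return pw(*t)
E
python3 - <<'E'
from h import *
p,r,s=cur(); t=tcp_for(58,-22,30); rt=toolR(30); so=t-60*rt.as_matrix()[:,2]
rows(p,r,so,rt,4); rows(so,rt,t,rt,1)
E
```

```text
[0.46, -0.05, -0.13] [22.4, 7.3, 3.9]
[0.46, -0.05, -0.13] [22.4, 7.4, 3.9]
[0.46, -0.05, -0.13] [22.4, 7.5, 3.8]
[0.46, -0.05, -0.13] [22.4, 7.6, 3.7]
[0.0, 0.0, 0.0] [-0.0, 0.0, 60.0]
```

Emit:
{"op": "servo_tool", "data": {"plan": [[[0.4,0,0],[15,5,2.5],44],[[0.4,0,0],[15,5,2.5],44],[[0.3,0,0],[15,5,2.5],44],[[0.3,0,0],[15,5,2.5],44],[[0.2,0,0],[15,5,2.5],44],[[0.2,0,0],[15,5,2.5],44],[[0,0,0],[0,0,8],44],[[0,0,0],[0,0,8],44],[[0,0,0],[0,0,4],44],[[0,0,0],[0,0,0],44]]}}

```text
time_s: 9.25
ee_pos: [544.1, 49.1, 131.3]
ee_rot: [-150.2, 0.2, -80.5]
force: [0.4, -0.6, 0.8]
gripper_width: 43.8
```

Run:
```python
from h import *
from workcell import env
p,r,s=cur(); print(s['time_s'],p,s['ee_rot'],s['qpos'],intool(p,r),s['force'],s['gripper_width'])
f=env.grab_frame('wrist'); cv2.imwrite("pics/i_wrist.png",f["pixels"][:,:,::-1])
t=tcp_for(58,-22,30); rt=toolR(30);rows(p,r,t,rt,6)
```

```text
9.25 [544.13524774  49.13760406 131.28268993] [-150.21296167    0.19582896  -80.4908996 ] [  1.37308746   8.93490434 123.96578605  13.6643784   18.06166921
  70.00849515] [-22.51817578 -67.5897564   75.58562176] [ 0.40422764 -0.60098503  0.83157078] 43.785926234129235
[0.04, 0.01, -0.04] [0.4, -0.4, 6.1]
[0.04, 0.01, -0.04] [0.4, -0.4, 6.1]
[0.04, 0.01, -0.04] [0.4, -0.4, 6.1]
[0.04, 0.01, -0.04] [0.4, -0.4, 6.1]
[0.04, 0.01, -0.04] [0.4, -0.4, 6.1]
[0.04, 0.01, -0.04] [0.4, -0.4, 6.1]
```

View pics/i_wrist.png

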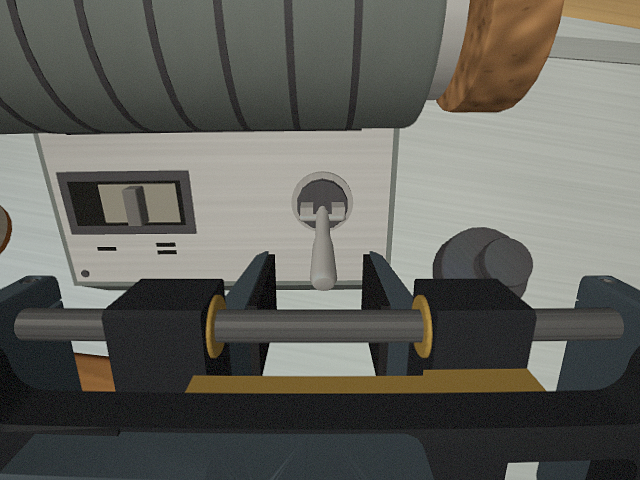

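The bat tip at (322,283) lies between the fingers. I'll descend and close.

Emit:
{"op": "servo_tool", "data": {"plan": [[[0,0,0],[0.5,-0.4,7],44],[[0,0,0],[0.5,-0.4,7],44],[[0,0,0],[0.5,-0.4,7],44],[[0,0,0],[0.5,-0.4,7],44],[[0,0,0],[0,-0.4,6],44],[[0,0,0],[0,0,2.5],30],[[0,0,0],[0,0,0],8],[[0,0,0],[0,0,0],8],[[0,0,0],[0,0,0],8],[[0,0,0],[0,0,0],8]], "squeeze": 35}}

```text
time_s: 10.55
ee_pos: [565.9, 50.5, 99.1]
ee_rot: [-150.1, 0.2, -80.5]
force: [2.3, -0.3, -2.4]
gripper_width: 12.7
```

Run:
```python
from h import *
from workcell import env
p,r,s=cur(); print(s['time_s'],p,s['ee_rot'],s['qpos'],intool(p,r),s['force'],s['gripper_width'])
f=env.grab_frame('wrist'); cv2.imwrite("pics/j_wrist.png",f["pixels"][:,:,::-1])
# plan: pull, then arc, rel to the measured grasp
g=p-19*r.as_matrix()[:,2]; gp=intool(g,r); d=np.hypot(gp[0],gp[2]-4); print('grasp',gp,d,np.degrees(np.arctan2(gp[0],gp[2]-4)))
off=p-tcp_for(d,-22,30)
print('pull'); rows(p,r,tcp_for(d+11,-22,30)+off,r,4)
print('arc'); N=10
A=np.linspace(-22,23,N+1);T=np.linspace(30,14,N+1)
for i in range(N): rows(tcp_for(d+11,A[i],T[i]),toolR(T[i]),tcp_for(d+11,A[i+1],T[i+1]),toolR(T[i+1]),1)
```

```text
10.55 [565.94582355  50.49904681  99.11466269] [-150.1215024     0.16363677  -80.50341025] [  1.51169889  13.62980375 124.04558567  18.09064721  13.34128962
  65.51257586] [-23.17034064 -69.92262794  36.77236229] [ 2.26459965 -0.27503166 -2.37175537] 12.651658124807659
grasp [-21.47437339 -69.93607635  55.6965139 ] 55.979266358981796 -22.557659548364896
pull
[0.0, 0.0, 0.0] [0.0, 1.3, -2.4]
[0.0, 0.0, 0.0] [0.0, 1.3, -2.4]
[0.0, 0.0, 0.0] [0.0, 1.3, -2.4]
[0.0, 0.0, 0.0] [0.0, 1.3, -2.4]
arc
[-1.6, 0.0, 0.0] [0.0, -4.2, -2.2]
[-1.6, 0.0, 0.0] [0.0, -4.4, -2.0]
[-1.6, 0.0, 0.0] [-0.0, -4.4, -1.7]
[-1.6, 0.0, 0.0] [-0.0, -4.5, -1.5]
[-1.6, -0.0, -0.0] [0.0, -4.6, -1.2]
[-1.6, 0.0, 0.0] [-0.0, -4.6, -0.9]
[-1.6, -0.0, -0.0] [-0.0, -4.7, -0.7]
[-1.6, 0.0, 0.0] [0.0, -4.7, -0.4]
[-1.6, 0.0, 0.0] [-0.0, -4.7, -0.1]
[-1.6, -0.0, -0.0] [-0.0, -4.7, 0.1]
```

View pics/j_wrist.png

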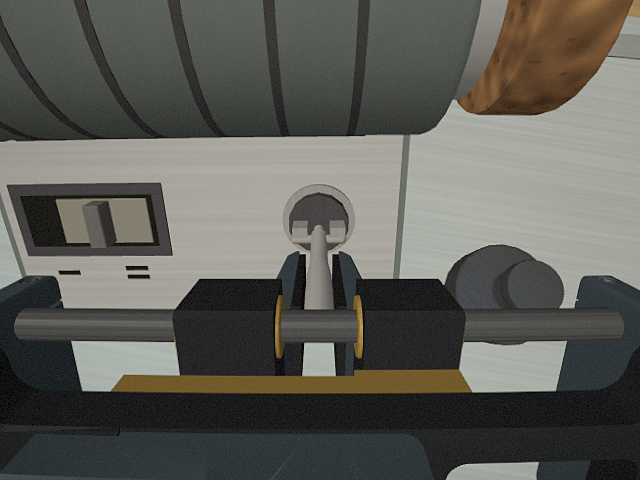

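The bat is gripped: it shows at (318,280) between the pads, at 12.7 mm opening. Now the outward pull.

Emit:
{"op": "servo_tool", "data": {"plan": [[[0,0,0],[0,0,0],8],[[0,0,0],[0,0.9,-1.7],8],[[0,0,0],[0,0.9,-1.7],8],[[0,0,0],[0,0.9,-1.7],8],[[0,0,0],[0,0.9,-1.7],8],[[0,0,0],[0,0.9,-1.7],8],[[0,0,0],[0,0.9,-1.7],8],[[0,0,0],[0,0,0],8],[[0,0,0],[0,0,0],8],[[0,0,0],[0,0,0],8]], "squeeze": 45}}

```text
time_s: 11.85
ee_pos: [558.7, 49.3, 106.0]
ee_rot: [-149.9, 0.1, -80.5]
force: [4.7, 0.8, -5.2]
gripper_width: 12.6
```

Run:
```python
from h import *
from workcell import env
p,r,s=cur(); print(s['time_s'],p,s['ee_rot'],s['qpos'],intool(p,r),s['force'],s['gripper_width'])
g=p-19*r.as_matrix()[:,2]; gp=intool(g,r); d=np.hypot(gp[0],gp[2]-4); print('grasp',gp,d,np.degrees(np.arctan2(gp[0],gp[2]-4)))
a=r.inv().apply(s['force']);print('tool force',a)
f=env.grab_frame('wrist'); cv2.imwrite("pics/k_wrist.png",f["pixels"][:,:,::-1])
```

```text
11.85 [558.74031951  49.2505952  106.02737471] [-1.49884695e+02  1.23750526e-01 -8.05282065e+01] [  1.37316112  12.38203896 124.57348213  17.67697687  13.82003739
  65.84813445] [-25.1957007  -69.93918012  46.62939784] [ 4.65859564  0.76287447 -5.2129611 ] 12.644813606940437
grasp [-23.57791191 -69.93670794  65.56039764] 65.92116873619004 -20.957066800425995
tool force [ 0.0254132  -1.4678828   6.87779968]
```

View pics/k_wrist.png

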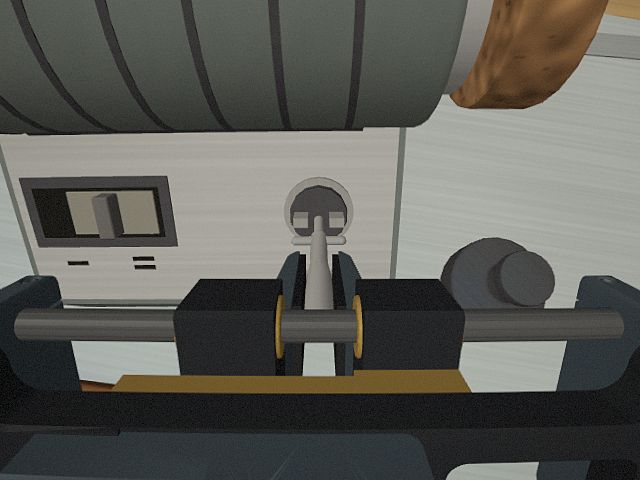

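The cross pin at (320,240) is now clear of the lands and the pull measures about 10 mm against a 7 N spring force. I'll swing it up.

Emit:
{"op": "servo_tool", "data": {"plan": [[[-1.5,0,0],[0,-4.2,-2.3],8],[[-1.6,0,0],[0,-4.3,-2.1],8],[[-1.6,0,0],[0,-4.4,-1.8],8],[[-1.6,0,0],[0,-4.5,-1.6],8],[[-1.6,0,0],[0,-4.6,-1.3],8],[[-1.6,0,0],[0,-4.6,-1.0],8],[[-1.6,0,0],[0,-4.6,-0.8],8],[[-1.6,0,0],[0,-4.6,-0.5],8],[[-1.6,0,0],[0,-4.6,-0.2],8],[[0,0,0],[0,0,0],8]]}}

```text
time_s: 13.15
ee_pos: [571.3, 51.4, 117.5]
ee_rot: [-167.4, 0.2, -80.4]
force: [1.9, -0.0, -1.3]
gripper_width: 12.7
```

Run:
```python
from h import *
from workcell import env
p,r,s=cur(); print(s['time_s'],p,s['ee_rot'],s['qpos'],intool(p,r),s['force'],s['gripper_width'])
g=p-19*r.as_matrix()[:,2]; gp=intool(g,r); d=np.hypot(gp[0],gp[2]-4); print('grasp',gp,d,np.degrees(np.arctan2(gp[0],gp[2]-4)))
a=r.inv().apply(s['force']);print('tool force',a)
f=env.grab_frame('wrist'); cv2.imwrite("pics/l_wrist.png",f["pixels"][:,:,::-1])
```

```text
13.15 [571.31059076  51.44497498 117.52620304] [-167.42604579    0.1857431   -80.42998934] [  3.06389607  17.13213479 108.02228307   2.36404527  42.39434556
  81.9422004 ] [ -8.14762636 -69.89412956  48.7296851 ] [ 1.86141775 -0.04352003 -1.26220495] 12.748813911146557
grasp [ -0.89946345 -69.94486258  66.29275888] 62.299252352053756 -0.8272531071457019
tool force [ 0.35646998 -1.50989636  1.62882581]
```

View pics/l_wrist.png

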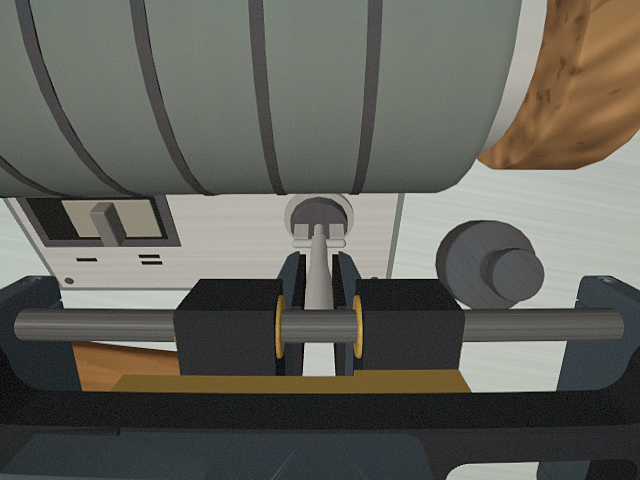

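```bash
python3 - <<'E'
import cv2,numpy as np
a=[cv2.resize(cv2.imread(f"pics/{n}_wrist.png")[180:330,255:385],None,fx=3,fy=3.5,interpolation=cv2.INTER_CUBIC) for n in "kl"]
cv2.imwrite("pics/m.png",np.hstack(a))
E
python3 - <<'E'
from h import *
from workcell import env
f=env.grab_frame('scene'); cv2.imwrite("pics/m_s.png",cv2.resize(f["pixels"][180:360,220:400,::-1],None,fx=3.3,fy=3.3,interpolation=cv2.INTER_CUBIC))
E
```

```text
(no output)
```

View pics/m.png

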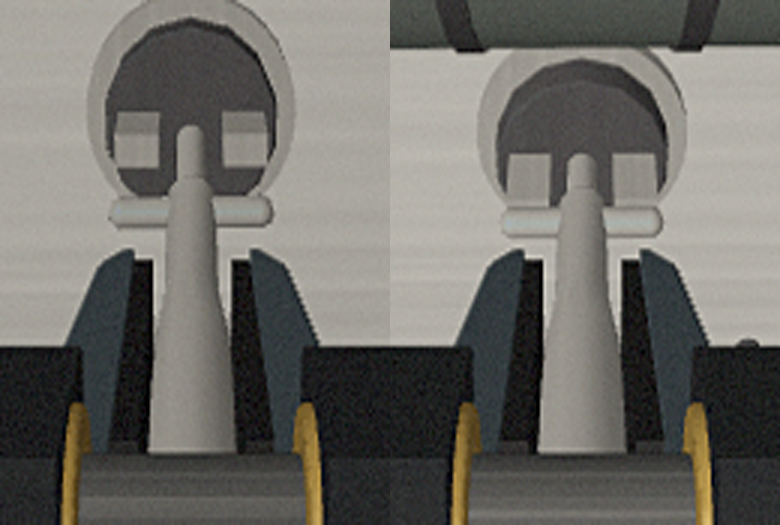

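View pics/m_s.png

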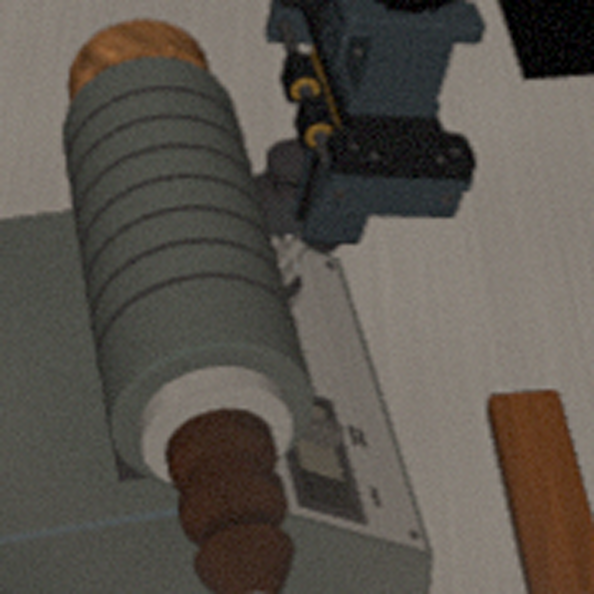

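The bat turned rigidly with the gripper and is now near mid-swing, with the pin lifted over the lands. The translation fell short. I'll ease the grip so the bat can turn in the pads and continue without rotating the tool.

Run:
```python
from h import *
p,r,s=cur(); 
t0=tcp_for(62.3,-.8,12.6); off=p-t0
P=[p]+[tcp_for(d,a,12.6)+off for d,a in [(64.5,-1),(66.5,-1),(66.5,3),(66.5,7),(66.5,11),(66.5,15),(66.5,19),(66.5,23)]]
for i in range(len(P)-1): rows(P[i],r,P[i+1],r,1)
```

```text
[0.0, 0.0, 0.0] [-0.0, 1.1, -1.9]
[0.0, 0.0, 0.0] [-0.0, 0.8, -1.8]
[0.0, 0.0, 0.0] [-0.0, -4.3, -1.7]
[0.0, 0.0, 0.0] [-0.0, -4.4, -1.4]
[0.0, 0.0, 0.0] [-0.0, -4.5, -1.1]
[0.0, 0.0, 0.0] [-0.0, -4.6, -0.8]
[0.0, 0.0, 0.0] [-0.0, -4.6, -0.4]
[0.0, 0.0, 0.0] [-0.0, -4.6, -0.1]
```

Emit:
{"op": "servo_tool", "data": {"plan": [[[0,0,0],[0,1,-2],8],[[0,0,0],[0,1,-2],8],[[0,0,0],[0,-4.5,-1.9],8],[[0,0,0],[0,-4.5,-1.7],8],[[0,0,0],[0,-4.5,-1.5],8],[[0,0,0],[0,-4.5,-1.3],8],[[0,0,0],[0,-4.5,-1.0],8],[[0,0,0],[0,-4.5,-0.7],8],[[0,0,0],[0,0,0],8],[[0,0,0],[0,0,0],8]], "squeeze": 22}}

```text
time_s: 14.5
ee_pos: [590.7, 54.9, 131.9]
ee_rot: [-167.8, 0.2, -80.4]
force: [0.8, -0.4, -7.6]
gripper_width: 13.0
```

Run:
```python
from h import *
from workcell import env
p,r,s=cur(); print(s['time_s'],p,s['ee_rot'],s['qpos'],intool(p,r),s['force'],s['gripper_width'])
g=p-19*r.as_matrix()[:,2]; gp=intool(g,r); d=np.hypot(gp[0],gp[2]-4); print('grasp',gp,d,np.degrees(np.arctan2(gp[0],gp[2]-4)))
a=r.inv().apply(s['force']);print('tool force',a)
f=env.grab_frame('wrist'); cv2.imwrite("pics/n_wrist.png",f["pixels"][:,:,::-1])
```

```text
14.5 [590.72508008  54.91937118 131.85739972] [-167.82320686    0.22557697  -80.4380436 ] [  3.3347675   18.00874841 104.12526318   2.13472823  45.80210171
  82.47029703] [ 16.22799593 -69.74054044  49.15685136] [ 0.79637564 -0.35410798 -7.60318804] 13.021893890801765
grasp [ 23.5976685  -69.80400552  66.66924407] 66.96479755320816 20.633516382940773
tool force [0.51140777 0.8931758  7.58345397]
```

View pics/n_wrist.png

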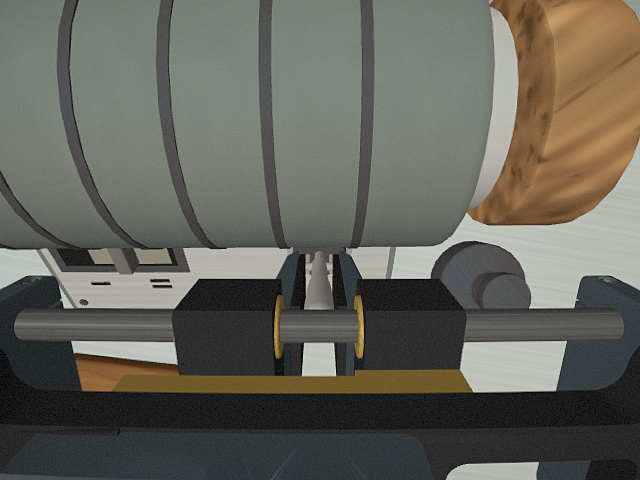

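The bat is up at about 20.6° and the spring is still pulling at 7.6 N. I'll push the last bit, ease it in along its axis, then open.

Emit:
{"op": "servo_tool", "data": {"plan": [[[0,0,0],[0,-2,0],8],[[0,0,0],[0,-1.5,0],8],[[0,0,0],[0,-0.5,2],8],[[0,0,0],[0,-0.5,2.5],8],[[0,0,0],[0,-0.3,2.5],8],[[0,0,0],[0,-0.3,2],8],[[0,0,0],[0,0,0],8],[[0,0,0],[0,0,0],36],[[0,0,0],[0,0,0],36],[[0,0,0],[0,0,0],36]]}}

```text
time_s: 15.8
ee_pos: [600.5, 56.6, 127.7]
ee_rot: [-167.3, 0.2, -80.5]
force: [0.3, -0.3, -0.6]
gripper_width: 35.9
```

Run:
```python
from h import *
from workcell import env
p,r,s=cur(); print(s['time_s'],p,s['ee_rot'],s['qpos'],intool(p,r),s['force'],s['gripper_width'])
g=p-19*r.as_matrix()[:,2]; gp=intool(g,r); d=np.hypot(gp[0],gp[2]-4); print('grasp',gp,d,np.degrees(np.arctan2(gp[0],gp[2]-4)))
f=env.grab_frame('wrist'); cv2.imwrite("pics/o_wrist.png",f["pixels"][:,:,::-1])
```

```text
15.8 [600.45426659  56.64211043 127.7089943 ] [-167.34446623    0.21716896  -80.45391573] [  3.43503781  18.87484978 103.58387194   2.1884097   44.99820018
  82.53550227] [ 21.94208228 -69.68169498  40.0915371 ] [ 0.3366092  -0.28924692 -0.64864902] 35.92785288877792
grasp [ 29.16517118 -69.7407785   57.66491173] 61.07806448211865 28.522672112063013
```

View pics/o_wrist.png

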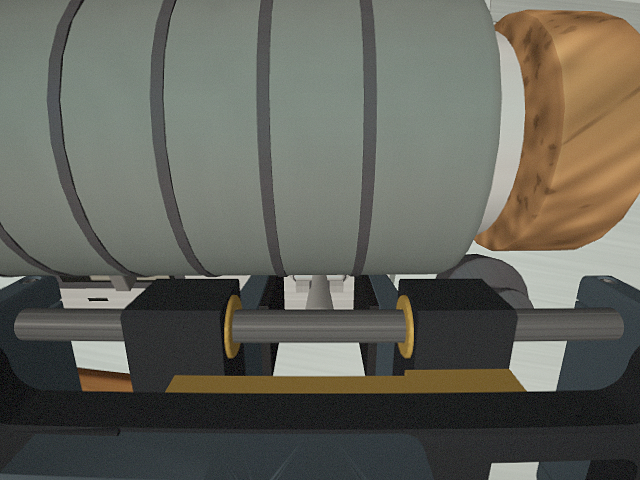

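Released, with the bat at (319,290) between the open fingers. Now I'll back straight out.

Emit:
{"op": "servo_tool", "data": {"plan": [[[0,0,0],[0,0.5,-5],40],[[0,0,0],[0,0.5,-8],40],[[0,0,0],[0,1,-10],40],[[0,0,0],[0,1,-12],40],[[0,0,0],[0,2,-12],40],[[1,0,0],[0,8,-10],40],[[2,0,0],[0,12,-8],40],[[2,0,0],[0,14,-6],40],[[2,0,0],[0,14,-6],40],[[0,0,0],[0,0,0],40]]}}

```text
time_s: 17.1
ee_pos: [527.4, 44.3, 195.3]
ee_rot: [-159.8, 0.2, -80.5]
force: [0.5, 0.6, 0.1]
gripper_width: 39.9
```

Run:
```python
from h import *
from workcell import env
p,r,s=cur(); print(s['time_s'],p,s['ee_rot'],intool(p,r),s['force'])
f=env.grab_frame('wrist'); cv2.imwrite("pics/p_wrist.png",f["pixels"][:,:,::-1])
def bat(d,a): a=np.radians(a); return pw(d*np.sin(a),-70,4+d*np.cos(a))
print(proj(f,[bat(70,22),bat(80,22),bat(70,10),bat(70,-22),pw(0,56,13)]).round(0).tolist())
f=env.grab_frame('top'); cv2.imwrite("pics/p_top.png",cv2.resize(f["pixels"][125:325,130:390,::-1],None,fx=3,fy=3,interpolation=cv2.INTER_CUBIC))
print(proj(f,[bat(70,22),bat(80,22),bat(70,-22)]).round(1).tolist())
f=env.grab_frame('scene'); cv2.imwrite("pics/p_scene.png",cv2.resize(f["pixels"][220:370,220:400,::-1],None,fx=4,fy=4,interpolation=cv2.INTER_CUBIC))
```

```text
17.1 [527.44633339  44.26144624 195.33186791] [-159.82396642    0.18754066  -80.45564463] [ 7.06099889e-02 -6.95842973e+01  1.37958393e+02] [0.51438526 0.60288689 0.1428653 ]
[[321.0, 185.0], [321.0, 185.0], [321.0, 207.0], [321.0, 253.0], [167.0, 188.0]]
[[297.9, 222.0], [297.9, 222.1], [302.3, 244.4]]
```

View pics/p_wrist.png

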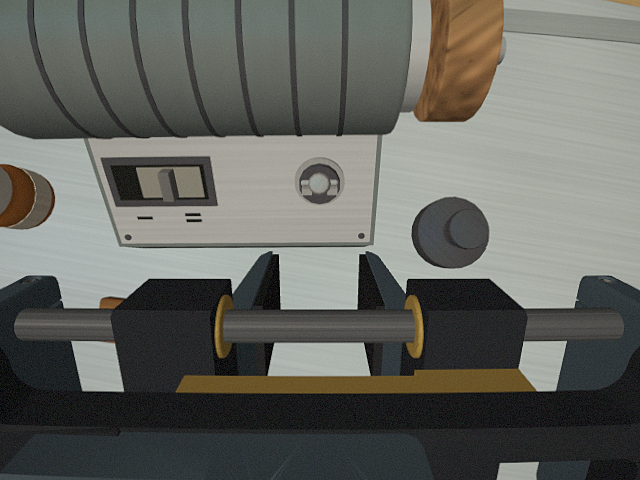

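View pics/p_scene.png

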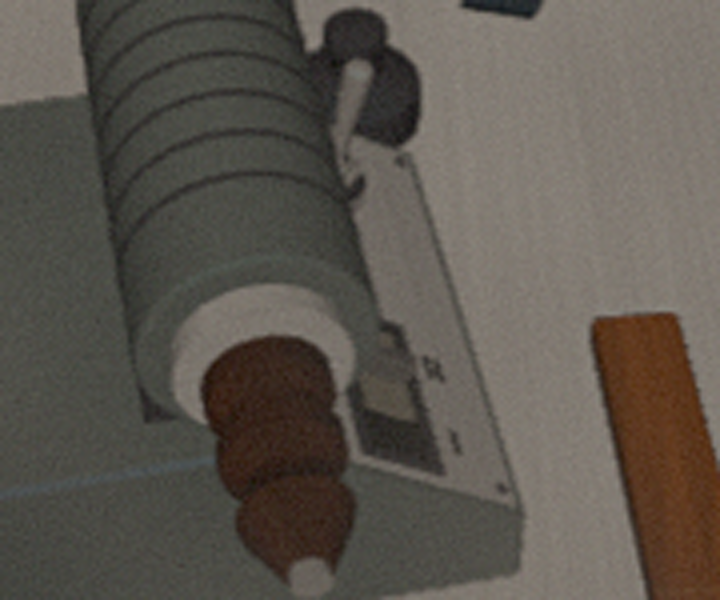

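View pics/p_top.png

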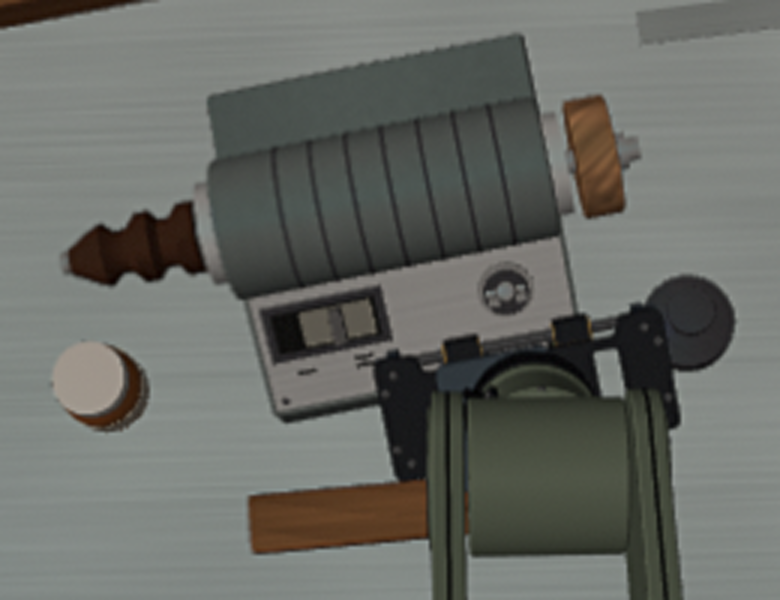

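Run:
```python
from h import *
import pickle
C=pickle.load(open('cams.pkl','rb'))
def bat(d,a): a=np.radians(a); return pw(d*np.sin(a),-70,4+d*np.cos(a))
for a in (19,22): print((proj(C['scene'],[bat(0,a),bat(40,a),bat(70,a),bat(80,a)])-220)*4)
print((proj(C['scene'],[pw(0,47+9,13),pw(0,19,0)])-220)*4)
# calibration of scene view vs the original bat-down tip
print('down tip',proj(C['scene'],[bat(70,-22)]),'seen zoom',(570/4+190,85/3.333+220))
```

```text
[[327.6372861  179.32485462]
 [348.23278344 117.56661385]
 [364.32080777  69.34735311]
 [369.81037054  52.89851209]]
[[327.6372861  179.32485462]
 [344.03289804 117.35122531]
 [356.85687378  68.90891438]
 [361.23605026  52.37286648]]
[[390.47101377 357.1581811 ]
 [358.31287299 316.08908739]]
down tip [[331.42970037 246.00413816]] seen zoom (332.5, 245.5025502550255)
```

Everything checks out: in the scene view the bat tip centre is at about (358,68), against a predicted (357,69) for up and fully in, or (361,52) if it were still pulled out. In the top view the slide is at its two-bar end and the jar, weight and slicker look unmoved. I'm handing in.

```bash
python3 -c "
from workcell import env
print(env.job_done()); print(env.state()['time_s'],env.state()['force'])"
```

```text
the job is handed in; nothing more can be done
None
the job is handed in; nothing more can be done
```

The burnisher is set to run fast, and I handed the job in at about 17 s of the 48 s allowed. No verdict comes back, so success rests on the checks below.

- **Slide switch:** with the toggle still down, I gripped the ridge and moved it 17.8 mm to the right. Later pictures from the wrist and top cameras show it at the two-bar end, within about 2 mm of the predicted spot.
- **Toggle:** I pulled the bat out about 10 mm against a spring force of about 7 N, swung it up, eased it back in and released it. The wrist camera puts the tip within about 3 pixels of the "up" position. The scene camera matches "up and fully in", not "still pulled out".
- **Other objects:** the jar, weight and slicker block look unmoved by eye; I did not measure their positions. The gripper was clear of the machine, with less than 1 N on the wrist at my last reading.

**What went wrong on the way:** the first swing stopped about halfway because the bat would not turn in the tight 45 N grip. I eased the grip to 22 N and finished with a second move. My model of the machine's position also disagreed with the camera images by about 2 mm, which was close enough for both grips.

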